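# Seat the keyed lid of the dry-storage canister

## Task

The lid with the blue grip bar sits askew on its dry-storage canister, its keys riding on top of the rim. Turn it on the rim, without lifting it off, until its tongue drops into the notch between the two cheeks, so that the lid lies flat and fully home, and let go of it. Leave the canister with the yellow lid alone; it is already closed and shows how it should look.

Things in the scene. Friction and masses are not known exactly. Their poses are not given: they have to be found in the camera images.
- lid_blue: Round grey lid, 88 mm across, 5 mm thick, 160 g, with blue grip bar and blue tongue (main key). Origin: centre of the disc's underside; z up, +x along the tongue. Keys under it hang 7 mm down. Start: keys ride on the rim, origin 82 mm above the bench, tongue 34 to 72 deg anticlockwise (from above) of the notch. Over the notch it drops 7 mm by its weight or a light push. Home: 75 mm, +x along canister's +x.
- lid_blue_grip (a point): Grip point of the blue bar: 27 mm above the lid's origin, on its axis. The bar lies along the lid's x across the centre: 56 mm long, 16 mm thick (along y), its top 8 mm above this point, the disc's top 22 mm below it. Take it from above across its thickness.
- canister_blue: White round canister under the blue lid, fixed to the bench: 84 mm outside, 74 mm bore (the lid's 69 mm plug, 9 mm deep, sits loosely in it), rim 75 mm high. Origin: centre of its underside; z up. Three notches 9 mm deep in the rim: at +x (22 mm wide, for the 14 mm tongue, between two cheeks outside the wall) and at +-130 deg (18 mm, for the lid's 10 mm keys): it fits one way only.
- lid_yellow: Same lid with yellow bar and tongue, same axes; loose, already home on a second, equal canister 0.17 to 0.38 m from the blue one. Leave it alone.

How it is judged:
At the end, for the whole second after the job is handed in: The blue lid is home on its canister: origin within 2.5 mm above and 3 mm below the seated height, within 10 mm of the canister's axis, tongue within 10 deg of the notch, level within 3.4 deg, at rest; the yellow lid is within 15 mm of where it was (z of lid_blue in the frame of canister_blue between 0.072 and 0.0775 m and horizontal distance between lid_blue and canister_blue below 0.01 m and angle between the x axis of lid_blue and the x axis of canister_blue, either way round below 0.18 rad and angle between lid_blue's own z axis and vertical below 0.06 rad and linear speed of lid_blue below 0.02 m/s and distance of lid_yellow from where it was at the start of the episode below 0.015 m); the robot touches nothing.
It fails at once if the blue lid is lifted off its canister (more than 25 mm above its seat) (z of lid_blue in the frame of canister_blue above 0.1 m).
It fails at once if the yellow lid is moved by more than 15 mm (distance of lid_yellow from where it was at the start of the episode above 0.015 m).
It also fails if it takes over 29 s, if anything falls off the work surface, if the arm or the gripper's body presses on something with over 40 N, if the wrist force passes 120 N, or if a joint passes its speed limit or range.

## Robot

A 6-joint arm with a two-finger parallel gripper is mounted at the origin on a cart in front of the work surface, level with it; the furniture and walls round the work are solid. World frame = base frame: x ahead of the robot, y to its left, z up, the work surface at z = 0. Lengths are in m, angles in rad, forces in N, time in s.
With the tool pointing down it reaches from about 0.35 to 0.775 m from the base axis. Payload 5.5 kg.
Tool frame: the origin (TCP) lies at the very end of the fingers, on their centre line; the grasp point (between the pads) lies env.grasp_offset behind it (env.grasp_offset is the distance from the TCP to the grasp point, in m); x points along the fingers, y is the direction in which the jaws open and shut, and the axes are right-handed (so a half turn about x gives the same grasp; the last joint's range is limited). The gripper opens to 85 mm and grips with 20 to 120 N. Pads are 22 mm wide; open, the fingers measure 114 mm over their backs; the gripper's body (76 mm by 85 mm) begins 54 mm behind the grasp point. The pads swing forward as they close: fully open they stand 13 mm farther back than shut.
Start: joints at [1.179, 0.313, 0.046, 1.304, 0, 1.431], TCP at [0.143, 0.557, 0.231] pointing down, gripper open.
Joint ranges: [-2.76, 2.76], [-0.86, 1.69], [-1.03, 1.26], [-2.2, 2.34], [-1.47, 1.5], [-3.14, 3.14]. Speed limits (rad/s): [2.57, 2.57, 3.14, 3.14, 3.14, 3.14].

## Interface

Orientations are given as a unit quaternion [w, x, y, z].
In Python, from workcell import get_state, viewer, job, env gives the robot as it stands.
- The arm moves only by the tool send_rows, never from a script. Its argument "plan" is a list of rows, each a list of 6 numbers: the shift along the tool's x, y, z in mm, then the turn, a rotation vector about the tool's x, y, z in degrees. A call has exactly 10 rows; each row is the pose to reach, as a shift and turn from the pose commanded when the call began, along the tool's axes at that moment; what a row does not reach only later rows make up. A row lasts 1/8 s, in which the tool goes at most 62.5 mm and 10.7 degrees, less where a joint would pass 70% of its speed; a pose out of reach is approached as far as the arm can. A call with a gripper value outside its range is refused whole. "claw" is the finger opening in mm, from 0 to 85.4, set as the call begins (left out, the last holds). The fingers move at their own pace and stop on an object; "newtons" is the grip in N (left out, the last holds). Time passes only in rows, so rows that repeat a pose let the fingers close, or fill a call up. It gives the time, the measured TCP pose, the force and the opening at its end, in the units of the state.
- get_state(): the state, without advancing time (a new reading comes with each control period).
- viewer.read_camera(name): name is "scene" or "top" or "wrist"; returns a dict with "frame" (480x640x3 uint8, blue, green, red), "mtx" (3x3 intrinsics, pixels), "rvec" (rotation vector, rad) and "tvec" (3), from world to camera coordinates, as OpenCV has them. Camera axes: x right, y down, z forward; pixel columns grow to the right and rows downward; lengths in m; the calibration is good to about 2 mm. The wrist camera is an equidistant fisheye: a pixel r from the principal point sees the ray r / f radians off the axis. A picture is of the moment at which its call begins. There is no depth.
- job.hand_in(): hands the job in, once; it reports no verdict.
The state is a dict: "clock": time; "joint_pos": joint angles; "qvel": joint speeds; "tau": joint torques, N m; "tcp_pos": TCP position; "orientation": TCP orientation; "wrist_force": force on the tool from outside, world axes, zero at the start; "ft_torque": the same for the moment, N m; "finger_gap": finger opening in m.
Only numpy, scipy, OpenCV 4.12 (cv2) and the standard library are available. Lean on these libraries where they do the work, as an engineer would, in place of code of your own. Each camera call takes 0.05 s, during which the arm holds its last target.

## Working session

There is one attempt and no reset: what is moved stays moved. The work goes in short steps, Python scripts to look and compute and a tool call to move; the robot and the scene stay as the last step left them, time stands still between calls to the robot, and variables do not carry over. Pictures are saved under pics/ and viewed, and the job is handed in when it is done.

Besides the shell and the picture viewer there is one more tool, called after "Call:" as a command line: name --pt "numbers of a row" for each row, then --argument value for the rest. send_rows: Moves the arm, as the interface text tells. Its arguments: {"type":"object","properties":{"plan":{"type":"array"},"claw":{"type":"number"},"newtons":{"type":"number"}},"required":["plan"]}

```bash
mkdir -p pics; python3 - <<'E'
from workcell import get_state, viewer, job, env
import cv2
print(env.grasp_offset); s=get_state()
for k in ("clock","tcp_pos","orientation","finger_gap","wrist_force"): print(k,s[k])
for n in ("top","scene"):
    d=viewer.read_camera(n); cv2.imwrite(f"pics/{n}0.png",d["frame"])
    print(n,d["mtx"],d["rvec"],d["tvec"])
E
```

```text
0.0187
clock 0.0
tcp_pos [0.14309424 0.55640442 0.23042621]
orientation [ 0.70135187  0.08818261  0.70166864 -0.08938958]
finger_gap 0.08533285012103241
wrist_force [0.08884132 0.80359023 0.38445709]
top [[433.9523006    0.         321.18524594]
 [  0.         433.9523006  239.92436116]
 [  0.           0.           1.        ]] [ 2.09958926 -2.16021746  0.19989224] [0.05529541 0.51696655 0.85508455]
scene [[516.72164094   0.         317.0089232 ]
 [  0.         516.72164094 240.15390349]
 [  0.           0.           1.        ]] [ 1.98993412 -0.86509137  0.49336372] [-0.29666075  0.30621547  0.52775577]
```

View pics/top0.png

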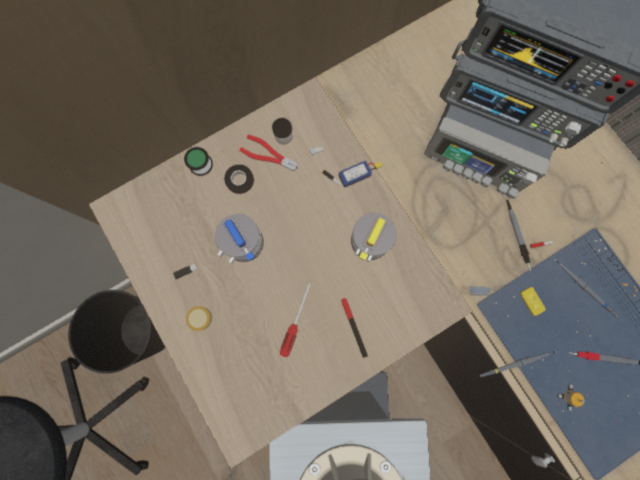

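View pics/scene0.png

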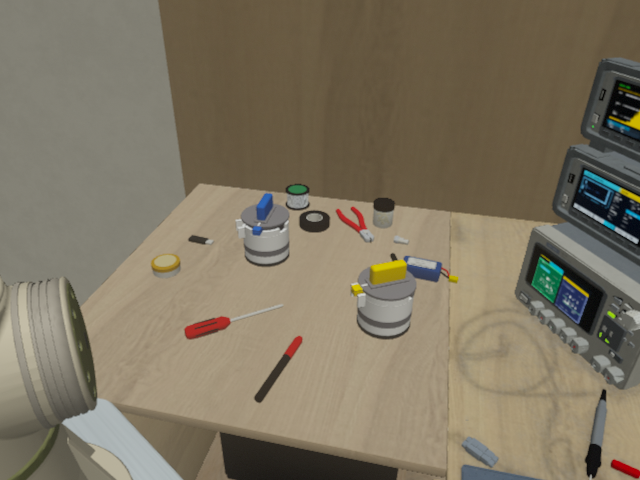

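```bash
cat > h.py <<'E'
import numpy as np, cv2
def cam(d):
    R=cv2.Rodrigues(np.array(d["rvec"],float))[0]; t=np.array(d["tvec"],float).ravel()
    return R,t,np.array(d["mtx"],float)
def plane(d,uv,z):
    R,t,K=cam(d); c=-R.T@t
    r=(R.T@np.linalg.inv(K)@np.c_[np.atleast_2d(uv),np.ones(len(np.atleast_2d(uv)))].T).T
    return c+r*((z-c[2])/r[:,2])[:,None]
def proj(d,P):
    return cv2.projectPoints(np.atleast_2d(np.array(P,float)),np.array(d["rvec"],float),np.array(d["tvec"],float),np.array(d["mtx"],float),None)[0][:,0]
E
python3 - <<'E'
from h import *
from workcell import get_state, viewer
d=viewer.read_camera("top"); s=viewer.read_camera("scene"); w=viewer.read_camera("wrist")
f=d["frame"]
cv2.imwrite("pics/top1.png",cv2.resize(f[190:290,180:280],(800,800),interpolation=cv2.INTER_CUBIC)[:600] if 0 else cv2.resize(f[195:285,180:420],(800,300),interpolation=cv2.INTER_CUBIC))
cv2.imwrite("pics/top2.png",cv2.resize(f[200:275,195:295],(800,600),interpolation=cv2.INTER_CUBIC))
cv2.imwrite("pics/sc2.png",cv2.resize(s["frame"][180:270,210:330],(800,600),interpolation=cv2.INTER_CUBIC))
cv2.imwrite("pics/wr0.png",w["frame"]); print(w["mtx"],w["rvec"],w["tvec"])
print(proj(d,[[0,0,0],[.143,.556,.23]]))
print("tcp in scene", proj(s,[[.143,.556,.23]]))
for c,(lo,hi) in dict(blue=((100,130,80),(125,255,255)),yel=((22,150,120),(35,255,255))).items():
    for n,dd in (("top",d),("scene",s)):
        m=cv2.inRange(cv2.cvtColor(dd["frame"],cv2.COLOR_BGR2HSV),lo,hi)
        for k in cv2.findContours(m,cv2.RETR_EXTERNAL,cv2.CHAIN_APPROX_NONE)[0]:
            if cv2.contourArea(k)>8:
                r=cv2.minAreaRect(k)
                if 150<r[0][1]<290 and 200<r[0][0]<450: print(c,n,cv2.contourArea(k),r)
                if n=="top" and cv2.contourArea(k)>100 and 200<r[0][0]<430 and 200<r[0][1]<270:
                    b=cv2.boxPoints(r); p=plane(d,[r[0]],.117)[0]; q=plane(d,b,.117); e=max((q[1]-q[0],q[2]-q[1]),key=np.linalg.norm)
                    print("  bar",p,np.degrees(np.arctan2(e[1],e[0])),np.linalg.norm(e))
E
```

```text
[[371.64829954   0.         316.57241766]
 [  0.         371.64829954 241.00389729]
 [  0.           0.           1.        ]] [-2.29741594 -1.77796057 -0.25660996] [-0.57571545 -0.03389553  0.37915588]
[[349.24746314 502.28300961]
 [-15.43670655 474.16209702]]
tcp in scene [[-68.17935356 146.76749571]]
blue top 24.0 ((249.80001831054688, 256.10003662109375), (5.366562843322754, 5.81377649307251), 63.43495178222656)
blue top 161.5 ((234.1470489501953, 232.41177368164062), (26.92527961730957, 7.031441688537598), 59.03623962402344)
  bar [0.52483286 0.20763715 0.117     ] -149.7505172822034 0.05323001097957255
blue scene 22.0 ((437.00006103515625, 268.0000305175781), (5.656853675842285, 11.31370735168457), 45.0)
blue scene 47.5 ((257.0, 230.0), (8.0, 8.0), 0.0)
blue scene 245.0 ((264.1000061035156, 205.8000030517578), (12.521980285644531, 27.280027389526367), 26.56505012512207)
yel top 11.5 ((377.7499694824219, 164.75), (3.535533905029297, 4.242640495300293), 45.0)
yel scene 69.0 ((356.5000305175781, 289.0), (10.28591251373291, 9.838699340820312), 63.43495178222656)
yel scene 613.0 ((388.51922607421875, 271.09613037109375), (19.611614227294922, 37.06595230102539), 78.69007110595703)
```

View pics/top2.png

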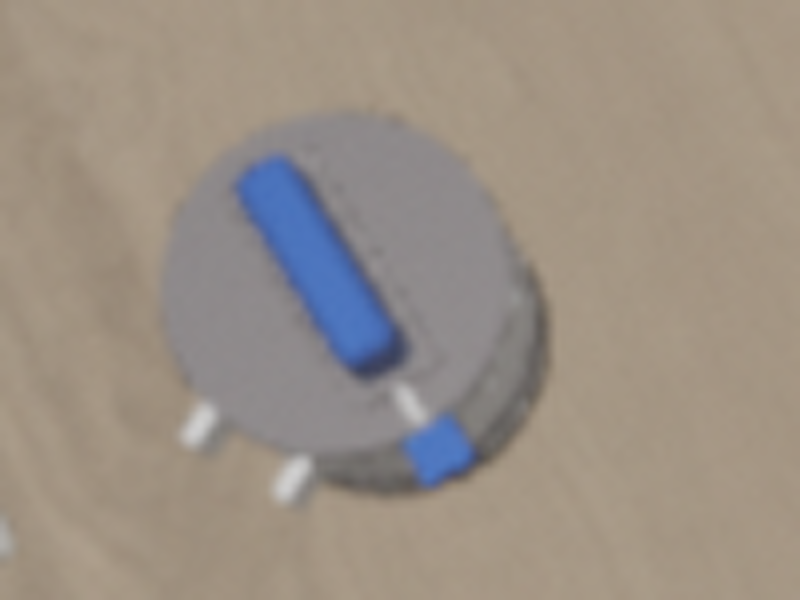

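View pics/wr0.png

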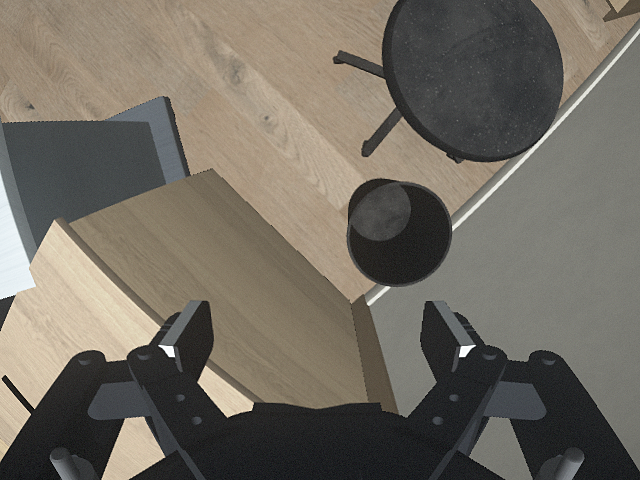

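View pics/sc2.png

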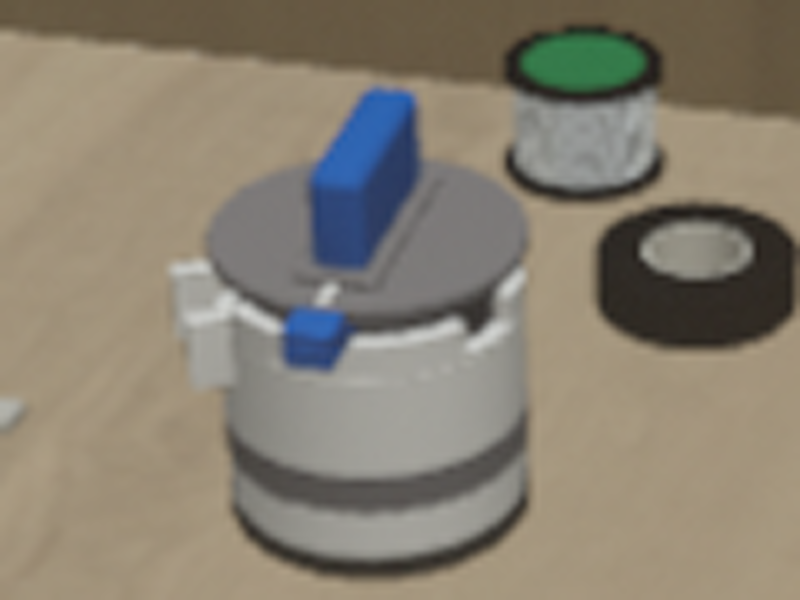

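```bash
python3 - <<'E'
from h import *
from workcell import get_state, viewer
d=viewer.read_camera("top"); f=d["frame"]
g=cv2.resize(f[200:275,195:295],(800,600),interpolation=cv2.INTER_CUBIC)
hsv=cv2.cvtColor(g,cv2.COLOR_BGR2HSV)
print(hsv[250,200],hsv[250,450],hsv[50,50])
def back(p): return (np.array(p)+.5)/8-.5+[195,200]
# disc: low saturation gray
m=((hsv[...,1]<40)&(hsv[...,2]>110)&(hsv[...,2]<165)).astype(np.uint8)*255
m|=cv2.inRange(hsv,(100,130,80),(125,255,255))
m=cv2.morphologyEx(m,cv2.MORPH_OPEN,np.ones((45,45)))
k=max(cv2.findContours(m,cv2.RETR_EXTERNAL,cv2.CHAIN_APPROX_NONE)[0],key=cv2.contourArea)
(c,r)=cv2.minEnclosingCircle(k); e=cv2.fitEllipse(cv2.convexHull(k)); print("disc",c,r,e)
C=plane(d,[back(e[0])],.087)[0]; print("disc centre",C)
w=cv2.inRange(hsv,(0,0,190),(180,40,255)); n=[]
for q in cv2.findContours(w,cv2.RETR_EXTERNAL,cv2.CHAIN_APPROX_NONE)[0]:
    if cv2.contourArea(q)>200: mm=cv2.moments(q); p=np.array([mm['m10'],mm['m01']])/mm['m00']; n.append(p);print("white",p,cv2.contourArea(q))
bar=plane(d,[[234.147,232.41]],.117)[0]
for z in (.07,.075,.08):
    ch=plane(d,back([[200,425],[293,480]]),z); print(z,ch,np.linalg.norm(ch[0]-ch[1]))
    v=ch.mean(0)-C; print(np.degrees(np.arctan2(v[1],v[0])),np.linalg.norm(v))
    v=plane(d,[[249.8,256.1]],z)[0]-C;print("tongue",np.degrees(np.arctan2(v[1],v[0])),np.linalg.norm(v))
s=get_state(); from scipy.spatial.transform import Rotation as Ro
q=s["orientation"]; R=Ro.from_quat(np.r_[q[1:],q[0]]).as_matrix(); print(R.round(3))
cv2.drawContours(g,[k],-1,(0,255,0),1); cv2.ellipse(g,e,(0,0,255),1); cv2.imwrite("pics/disc.png",g)
print(get_state()["clock"])
E
```

```text
[  0   7 142] [165   7 143] [ 16  50 167]
disc (397.78662109375, 263.26910400390625) 181.5598907470703 ((408.669189453125, 257.8412170410156), (208.87588500976562, 350.57684326171875), 145.36932373046875)
disc centre [0.53162386 0.19063332 0.087     ]
white [289.78018373 478.39796588] 508.0
white [198.32987313 424.22645136] 433.5
0.07 [[0.493737   0.2457526  0.07      ]
 [0.47913429 0.22229684 0.07      ]] 0.027629906405833928
136.16207608253464 0.0649137008166837
tongue -173.13086875865832 0.0498551491403105
0.075 [[0.49294397 0.2446138  0.075     ]
 [0.47842579 0.22129383 0.075     ]] 0.02746995680688834
137.34771597126223 0.06360357109489385
tongue -172.29880326271396 0.049190217316674854
0.08 [[0.49215094 0.243475   0.08      ]
 [0.4777173  0.22029082 0.08      ]] 0.027310007207942674
138.53995592376177 0.06269338817512143
tongue -171.49559004713436 0.04905265228620935
[[-0.     0.249  0.968]
 [-0.001  0.968 -0.249]
 [-1.    -0.001 -0.   ]]
0.3
```

View pics/disc.png

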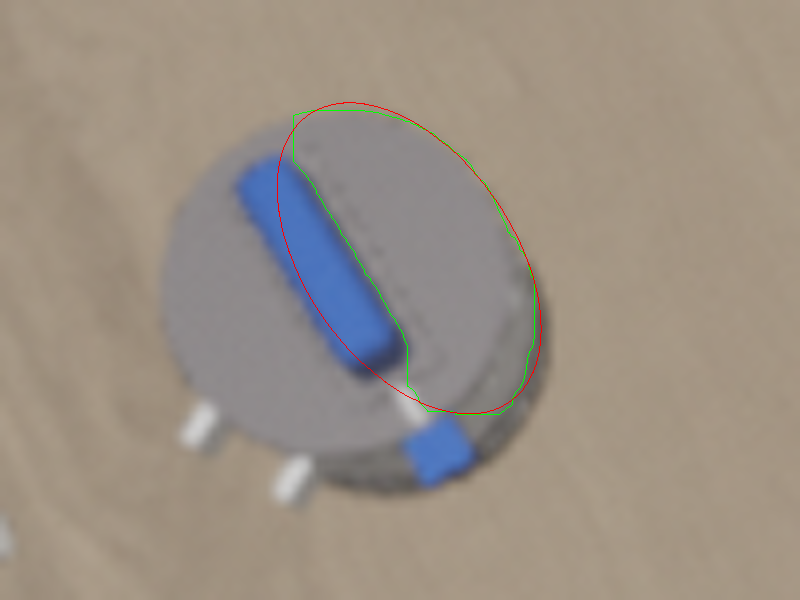

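```bash
python3 - <<'E'
from h import *
from workcell import get_state, viewer
d=viewer.read_camera("top"); s=viewer.read_camera("scene")
def back(p): return (np.array(p,float)+.5)/8-.5+[195,200]
P=plane(d,back([[163,285],[350,110],[518,265],[475,170],[190,385],[270,440],[240,140]]),.087)[:,:2]
A=np.c_[2*P,np.ones(len(P))]; x=np.linalg.lstsq(A,(P**2).sum(1),rcond=None)[0]
C=x[:2]; print("disc",C,np.sqrt(x[2]+C@C), np.linalg.norm(P-C,axis=1))
# bar top corners
t=plane(d,back([[275,158],[243,190],[352,365],[395,325]]),.117)[:,:2]
print("bar",t.mean(0)); a=t[2:].mean(0)-t[:2].mean(0); print(np.degrees(np.arctan2(a[1],a[0])),np.linalg.norm(a))
# stereo bar top: two end points in both views
R1,t1,K1=cam(d);R2,t2,K2=cam(s)
P1=K1@np.c_[R1,t1];P2=K2@np.c_[R2,t2]
def sb(p): return (np.array(p,float)+.5)*[.15,.15]-.5+[210,180]
u1=back([[259,174],[374,345]]);u2=sb([[393,93],[337,183]])
X=cv2.triangulatePoints(P1,P2,u1.T,u2.T); X=(X[:3]/X[3]).T; print("stereo bar ends",X,X.mean(0))
for z in (.078,):
    T=plane(d,[[249.8,256.1]],z)[0,:2]-C; print("tongue",np.degrees(np.arctan2(T[1],T[0])),np.linalg.norm(T))
for z in (.07,.08):
    v=plane(d,back([[199,424],[291,479]]),z)[:,:2].mean(0)-C; print("notch",z,np.degrees(np.arctan2(v[1],v[0])),np.linalg.norm(v))
# canister bottom check & yellow
y=plane(d,[[376,232]],.117); print("yel",y)
E
```

```text
disc [0.52644279 0.20790303] 0.04378930851178137 [0.04360645 0.04345685 0.04449006 0.04329831 0.04449506 0.04300732
 0.04414698]
bar [0.52574    0.20780192]
-146.95315768443302 0.05082033229232602
stereo bar ends [[0.54678639 0.22151417 0.11787371]
 [0.50336899 0.19461414 0.11719162]] [0.52507769 0.20806416 0.11753267]
tongue -150.4310701978811 0.04890818663881201
notch 0.07 146.30509391740404 0.047767810557044606
notch 0.08 149.44093966098148 0.04790071146001634
yel [[ 0.51802158 -0.06444622  0.117     ]]
```

Call:
send_rows --pt "0 -24 46 -4 0 0" --pt "5 -50 95 -9 0 0" --pt "10 -77 146 -14 0 0" --pt "18 -104 197 -19 0 0" --pt "26 -131 248 -24 0 0" --pt "34 -158 299 -29 0 0" --pt "42 -185 350 -34 0 0" --pt "50 -212 401 -39 0 0" --pt "60 -242 457 -44.4 0 0" --pt "70 -242 457 -44.4 0 0" --claw 50 --newtons 25

```text
clock: 1.65
tcp_pos: [0.5289, 0.2056, 0.1608]
orientation: [0.684, -0.181, 0.683, 0.181]
wrist_force: [-0.1, 0.5, -0.3]
finger_gap: 0.0501
```

```bash
python3 - <<'E'
from h import *
from workcell import get_state, viewer
from scipy.spatial.transform import Rotation as Ro
w=viewer.read_camera("wrist"); cv2.imwrite("pics/wr1.png",w["frame"])
s=get_state(); q=s["orientation"]; print(s["clock"],s["joint_pos"],s["tcp_pos"],s["finger_gap"]); R=Ro.from_quat(np.r_[q[1:],q[0]]).as_matrix();print(R.round(3))
print("y dir",np.degrees(np.arctan2(R[1,1],R[0,1])), R.T@(np.array([.526,.208,.093])-s["tcp_pos"]))
E
```

```text
1.7 [ 2.32282975e-01  3.27043559e-01 -1.13572761e-01  1.13239040e+00
  9.32822615e-05 -2.86504229e-01] [0.52623906 0.20671992 0.15915768] 0.050166455814693915
[[-0.002 -0.496  0.868]
 [-0.     0.868  0.496]
 [-1.     0.001 -0.002]]
y dir 119.7242685108273 [0.06615751 0.00118294 0.00056562]
```

View pics/wr1.png

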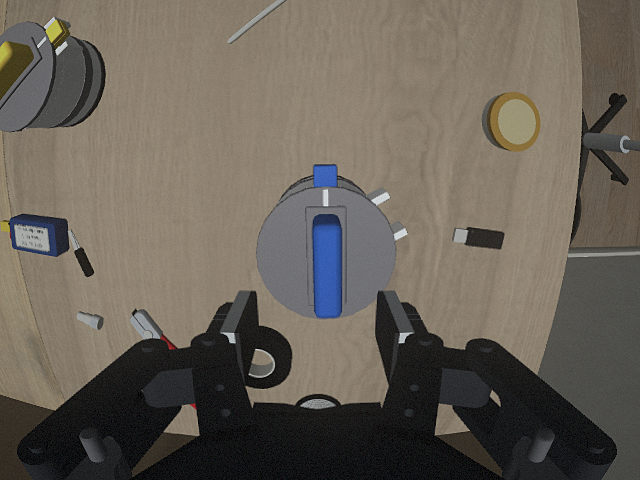

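```bash
cat >> h.py <<'E'
def fplane(d,uv,z):
    R,t,K=cam(d); c=-R.T@t
    K2=K.copy(); n=cv2.fisheye.undistortPoints(np.array(uv,float).reshape(-1,1,2),K2,np.zeros(4)).reshape(-1,2)
    r=np.c_[n,np.ones(len(n))]@R
    return c+r*((z-c[2])/r[:,2])[:,None]
E
python3 - <<'E'
from h import *
from workcell import get_state, viewer
d=viewer.read_camera("wrist")
m=cv2.inRange(cv2.cvtColor(d["frame"],cv2.COLOR_BGR2HSV),(100,130,60),(125,255,255))
for k in cv2.findContours(m,cv2.RETR_EXTERNAL,cv2.CHAIN_APPROX_NONE)[0]:
    if cv2.contourArea(k)>200: print(cv2.boundingRect(k))
cv2.imwrite("pics/wr2.png",cv2.resize(d["frame"][150:330,210:450],(800,600),interpolation=cv2.INTER_CUBIC))
s=get_state();print(s["tcp_pos"],s["clock"])
E
```

```text
(7, 221, 47, 38)
(308, 219, 30, 103)
(309, 168, 25, 23)
[0.5248952  0.20774424 0.15975032] 1.75
```

View pics/wr2.png

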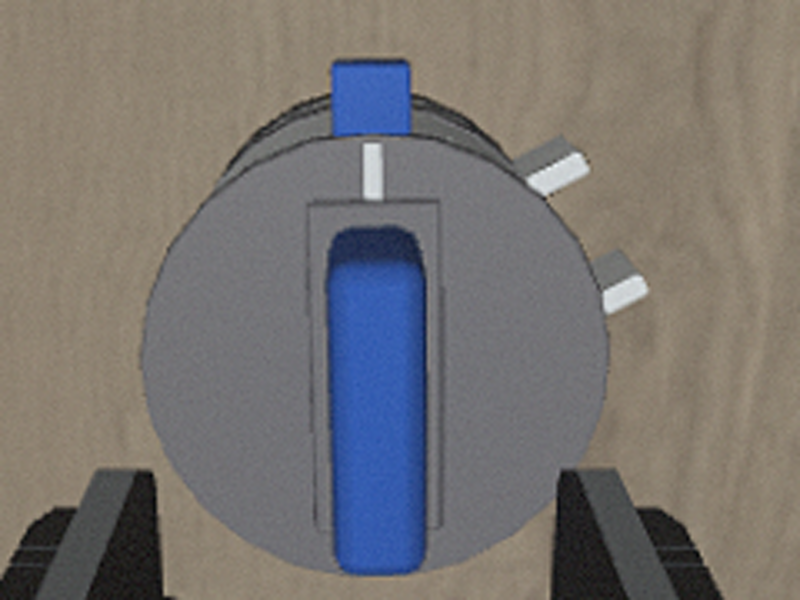

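```bash
python3 - <<'E'
from h import *
from workcell import get_state, viewer
from scipy.spatial.transform import Rotation as Ro
d=viewer.read_camera("wrist"); b=lambda p:(np.array(p,float)+.5)*.3-.5+[210,150]
t=fplane(d,b([[378,262],[380,572]]),.117); a=t[0]-t[1]; C=t.mean(0); print("bar",C,np.linalg.norm(a),np.degrees(np.arctan2(a[1],a[0])))
P=fplane(d,b([[143,355],[608,345],[240,165],[500,155],[165,435],[590,430]]),.087)[:,:2]
x=np.linalg.lstsq(np.c_[2*P,np.ones(len(P))],(P**2).sum(1),rcond=None)[0];print("disc",x[:2],np.sqrt(x[2]+x[:2]@x[:2]))
T=fplane(d,b([[371,98]]),.0795)[0]-C;print("tongue",np.degrees(np.arctan2(T[1],T[0])),np.linalg.norm(T[:2]))
for z in (.07,.075,.08):
    c=fplane(d,b([[558,173],[626,293]]),z); v=c.mean(0)-C; e=c[1]-c[0]; print(z,np.degrees(np.arctan2(v[1],v[0])),np.linalg.norm(v[:2]),"perp",np.degrees(np.arctan2(e[1],e[0]))+90)
s=get_state();q=s["orientation"];R=Ro.from_quat(np.r_[q[1:],q[0]]).as_matrix()
print(s["tcp_pos"],s["clock"],R.T@(np.r_[C[:2],.093]-s["tcp_pos"]))
E
```

```text
bar [0.52439697 0.21386591 0.117     ] 0.05417754536994747 -149.56620737396986
disc [0.52295641 0.21323446] 0.04323142965211044
tongue -149.13630338336867 0.04817777921902462
0.07 145.79574888553338 0.04743017854291639 perp 151.32037615017745
0.075 147.5937347934661 0.04705917565486423 perp 151.32037615017745
0.08 149.41846582125854 0.04673522335774245 perp 151.3203761501775
[0.52450588 0.20862628 0.16052248] 1.8 [0.06752202 0.00452084 0.0026626 ]
```

Call:
send_rows --pt "0 3.5 2 0 0 0" --pt "10 3.5 2 0 0 0" --pt "20 3.5 2 0 0 0" --pt "30 3.5 2 0 0 0" --pt "40 3.5 2 0 0 0" --pt "50 3.5 2 0 0 0" --pt "57 3.5 2 0 0 0" --pt "57 3.5 2 0 0 0" --pt "57 3.5 2 0 0 0" --pt "57 3.5 2 0 0 0"

```text
clock: 3.05
tcp_pos: [0.5259, 0.2128, 0.1048]
orientation: [0.683, -0.183, 0.683, 0.183]
wrist_force: [0.0, 0.6, -0.5]
finger_gap: 0.05
```

```bash
python3 - <<'E'
from h import *
from workcell import get_state, viewer
w=viewer.read_camera("wrist"); cv2.imwrite("pics/wr3.png",w["frame"])
s=get_state(); print(s["tcp_pos"],s["wrist_force"])
E
```

```text
[0.5259054  0.21278114 0.10475052] [0.17493063 0.82947576 0.26123771]
```

View pics/wr3.png

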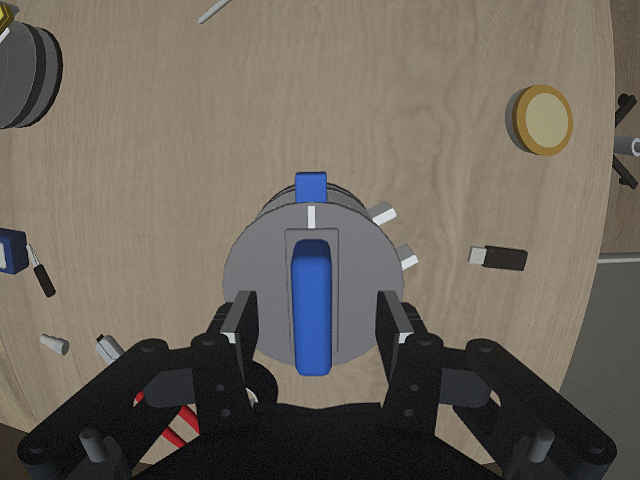

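Call:
send_rows --pt "2 -1 0 0 0 0" --pt "4 -2 0 0 0 0" --pt "6 -2 0 0 0 0" --pt "8 -2 0 0 0 0" --pt "10 -2 0 0 0 0" --pt "10 -2 0 0 0 0" --pt "10 -2 0 0 0 0" --pt "10 -2 0 0 0 0" --pt "10 -2 0 0 0 0" --pt "10 -2 0 0 0 0"

```text
clock: 4.35
tcp_pos: [0.5266, 0.211, 0.0943]
orientation: [0.683, -0.183, 0.683, 0.183]
wrist_force: [0.4, -0.2, 0.1]
finger_gap: 0.0502
```

Call:
send_rows --pt "0 0 0 0 0 0" --pt "0 0 0 0 0 0" --pt "0 0 0 0 0 0" --pt "0 0 0 0 0 0" --pt "0 0 0 0 0 0" --pt "0 0 0 0 0 0" --pt "0 0 0 0 0 0" --pt "0 0 0 0 0 0" --pt "0 0 0 0 0 0" --pt "0 0 0 0 0 0" --claw 8 --newtons 25

```text
clock: 5.6
tcp_pos: [0.5266, 0.211, 0.0944]
orientation: [0.683, -0.183, 0.683, 0.183]
wrist_force: [0.3, -0.4, 1.1]
finger_gap: 0.0155
```

```bash
python3 - <<'E'
from h import *
from workcell import get_state, viewer
w=viewer.read_camera("wrist"); cv2.imwrite("pics/wr4.png",w["frame"])
w=viewer.read_camera("scene"); cv2.imwrite("pics/sc4.png",w["frame"])
s=get_state(); print(s["tcp_pos"],s["wrist_force"],s["ft_torque"],s["clock"])
E
```

```text
[0.52661277 0.21100725 0.09437683] [-0.7609882   0.48014008  2.31131726] [-0.01266678 -0.02550577 -0.00680988] 5.7
```

View pics/wr4.png

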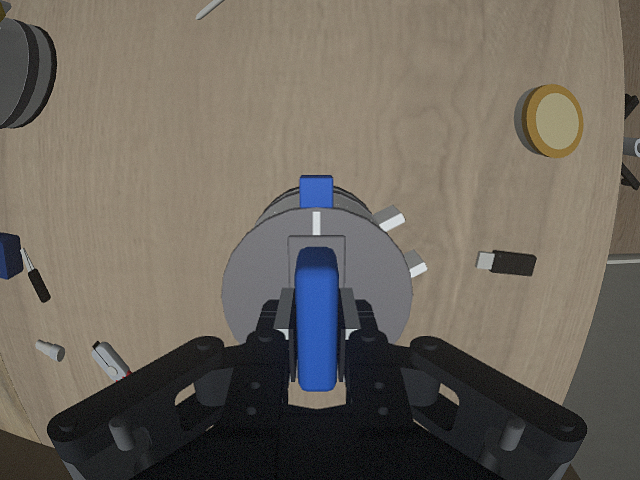

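Call:
send_rows --pt "0 0 0 5 0 0" --pt "0 0 0 11 0 0" --pt "0 0 0 17 0 0" --pt "0 0 0 23 0 0" --pt "0 0 0 29 0 0" --pt "0 0 0 35 0 0" --pt "0 0 0 41 0 0" --pt "0 0 0 47 0 0" --pt "0 0 0 52 0 0" --pt "0 0 0 56 0 0"

```text
clock: 6.95
tcp_pos: [0.5265, 0.2109, 0.0942]
orientation: [0.689, 0.16, 0.689, -0.16]
wrist_force: [0.7, -1.2, 1.3]
finger_gap: 0.0157
```

```bash
python3 - <<'E'
from h import *
from workcell import get_state, viewer
w=viewer.read_camera("wrist"); cv2.imwrite("pics/wr5.png",cv2.resize(w["frame"][150:420,140:500],(800,600),interpolation=cv2.INTER_CUBIC))
w=viewer.read_camera("scene"); cv2.imwrite("pics/sc5.png",cv2.resize(w["frame"][150:285,190:370],(800,600),interpolation=cv2.INTER_CUBIC))
s=get_state(); print(s["tcp_pos"],s["wrist_force"],s["ft_torque"],s["clock"],s["finger_gap"])
E
```

```text
[0.52653554 0.21098996 0.09412344] [0.26636908 1.2459451  0.44881164] [ 0.00376198 -0.00499427  0.01211263] 7.05 0.01539749371323558
```

View pics/wr5.png

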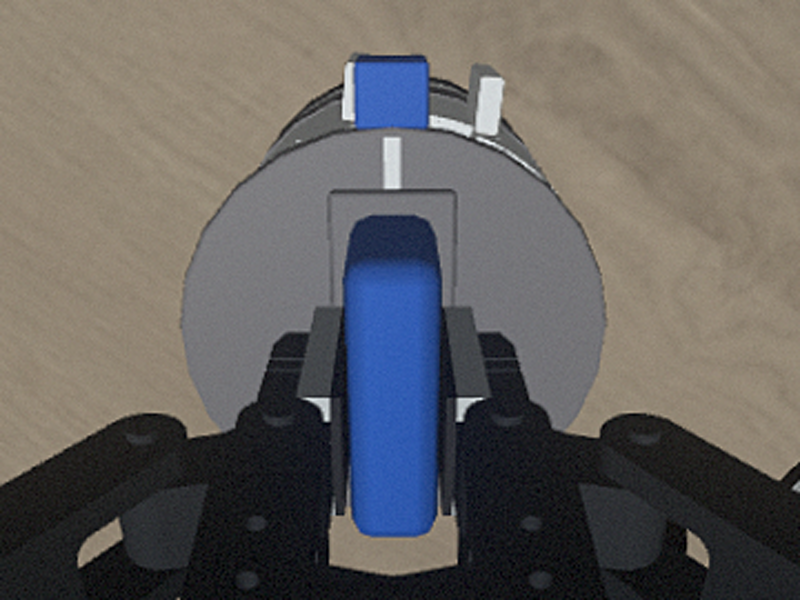

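View pics/sc5.png

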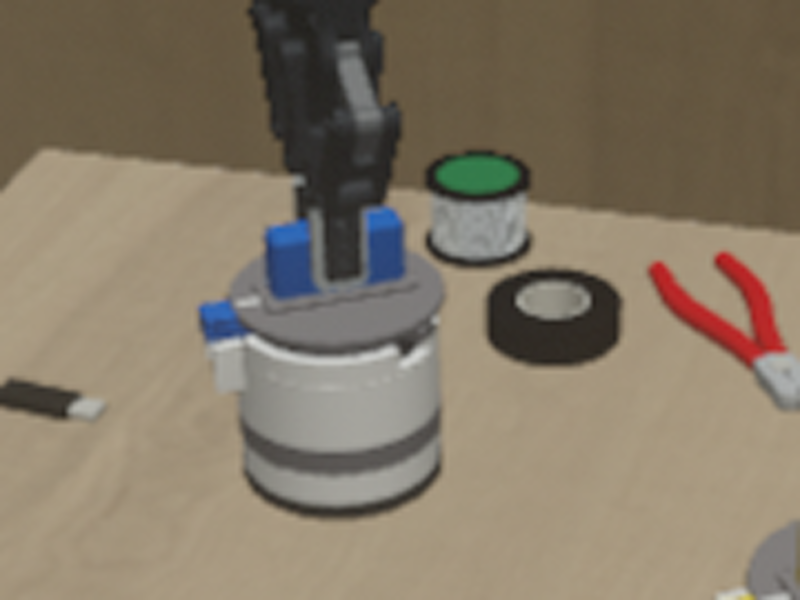

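Call:
send_rows --pt "0 0 0 3 0 0" --pt "0 0 0 6 0 0" --pt "0 0 0 7.5 0 0" --pt "0 0 0 7.5 0 0" --pt "1 0 0 7.5 0 0" --pt "2 0 0 7.5 0 0" --pt "3 0 0 7.5 0 0" --pt "4 0 0 7.5 0 0" --pt "5 0 0 7.5 0 0" --pt "5 0 0 7.5 0 0" --newtons 20

```text
clock: 8.3
tcp_pos: [0.5265, 0.211, 0.0892]
orientation: [0.677, 0.204, 0.677, -0.204]
wrist_force: [-0.0, 0.5, -1.0]
finger_gap: 0.0154
```

```bash
python3 - <<'E'
from h import *
from workcell import get_state, viewer
w=viewer.read_camera("wrist"); cv2.imwrite("pics/wr6.png",cv2.resize(w["frame"][150:420,140:500],(800,600),interpolation=cv2.INTER_CUBIC))
w=viewer.read_camera("scene"); cv2.imwrite("pics/sc6.png",cv2.resize(w["frame"][150:285,190:370],(800,600),interpolation=cv2.INTER_CUBIC))
s=get_state(); print(s["tcp_pos"],s["wrist_force"],s["ft_torque"],s["clock"],s["finger_gap"])
E
```

```text
[0.52656259 0.21098924 0.0893134 ] [-1.1101592  -0.39944921 -1.53650811] [0.00742737 0.01650146 0.02413067] 8.4 0.015480060974272283
```

View pics/wr6.png

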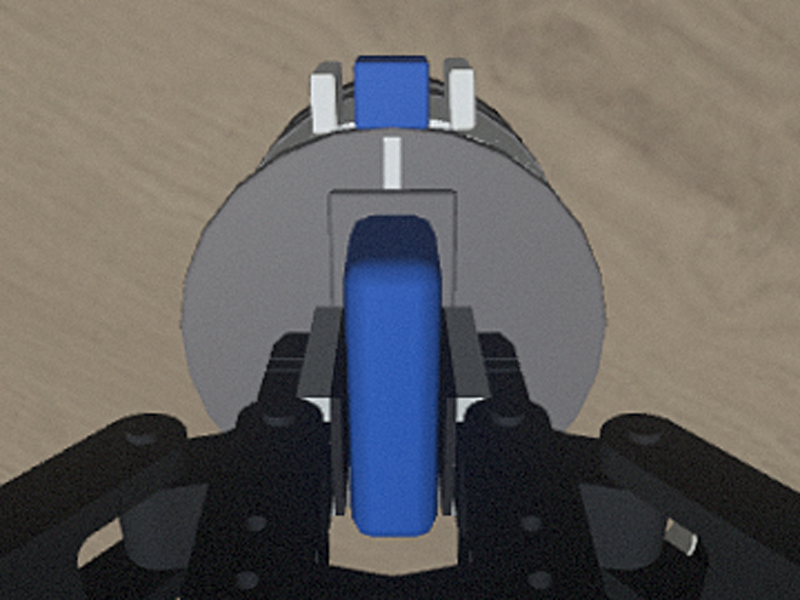

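View pics/sc6.png

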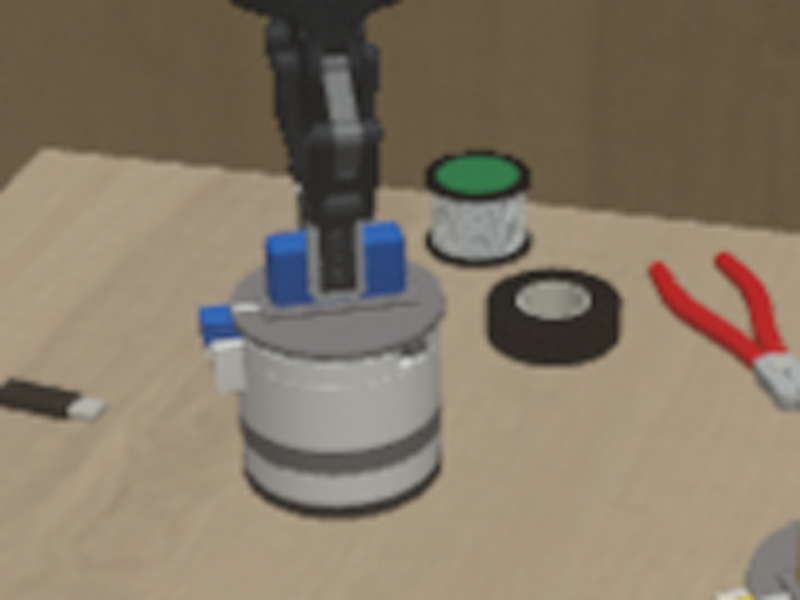

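Call:
send_rows --pt "0.5 0 0 0 0 0" --pt "1 0 0 0 0 0" --pt "1.5 0 0 0 0 0" --pt "2 0 0 0 0 0" --pt "2 0 0 0 0 0" --pt "2 0 0 0 0 0" --pt "2 0 0 0 0 0" --pt "2 0 0 0 0 0" --pt "2 0 0 0 0 0" --pt "2 0 0 0 0 0"

```text
clock: 9.65
tcp_pos: [0.5266, 0.211, 0.0874]
orientation: [0.677, 0.204, 0.677, -0.204]
wrist_force: [0.1, 0.2, 1.2]
finger_gap: 0.0157
```

Call:
send_rows --pt "0 0 0 0 0 0" --pt "0 0 0 0 0 0" --pt "0 0 0 0 0 0" --pt "0 0 0 0 0 0" --pt "0 0 0 0 0 0" --pt "0 0 0 0 0 0" --pt "0 0 0 0 0 0" --pt "0 0 0 0 0 0" --pt "0 0 0 0 0 0" --pt "0 0 0 0 0 0" --claw 45

```text
clock: 10.9
tcp_pos: [0.5266, 0.211, 0.0873]
orientation: [0.677, 0.204, 0.677, -0.204]
wrist_force: [0.5, -0.7, -0.6]
finger_gap: 0.0449
```

```bash
python3 - <<'E'
from h import *
from workcell import get_state, viewer
w=viewer.read_camera("wrist"); cv2.imwrite("pics/wr7.png",cv2.resize(w["frame"][150:420,140:500],(800,600),interpolation=cv2.INTER_CUBIC))
s=get_state(); print(s["tcp_pos"],s["wrist_force"],s["clock"],s["finger_gap"])
E
```

```text
[0.52658977 0.21097361 0.08731191] [ 0.18051528 -0.59669942  0.48168046] 10.95 0.04481164065105729
```

View pics/wr7.png

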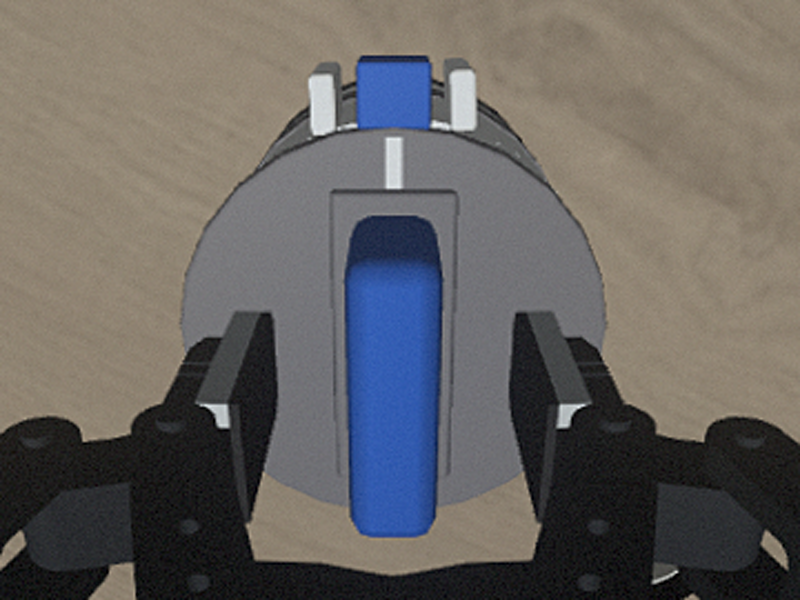

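Call:
send_rows --pt "-5 0 0 0 0 0" --pt "-15 0 0 0 0 0" --pt "-30 0 0 0 0 0" --pt "-45 0 0 0 0 0" --pt "-65 0 0 0 0 0" --pt "-85 0 0 0 0 0" --pt "-105 0 0 0 0 0" --pt "-120 0 0 0 0 0" --pt "-120 0 0 0 0 0" --pt "-120 0 0 0 0 0"

```text
clock: 12.2
tcp_pos: [0.5263, 0.2109, 0.2068]
orientation: [0.677, 0.204, 0.677, -0.204]
wrist_force: [-0.4, -0.1, -0.5]
finger_gap: 0.0449
```

```bash
python3 - <<'E'
from h import *
from workcell import get_state, viewer
s=get_state(); print(s["tcp_pos"],s["wrist_force"],s["clock"],s["finger_gap"])
w=viewer.read_camera("wrist"); cv2.imwrite("pics/wr8.png",cv2.resize(w["frame"][120:360,160:480],(800,600),interpolation=cv2.INTER_CUBIC))
w=viewer.read_camera("scene"); f=w["frame"]
cv2.imwrite("pics/sc8.png",np.hstack([cv2.resize(f[180:270,220:310],(400,400),interpolation=cv2.INTER_CUBIC),cv2.resize(f[250:340,340:430],(400,400),interpolation=cv2.INTER_CUBIC)]))
E
```

```text
[0.52627392 0.21088974 0.2068194 ] [-0.39672318 -0.0690459  -0.47216735] 12.2 0.04488481830849736
```

View pics/wr8.png

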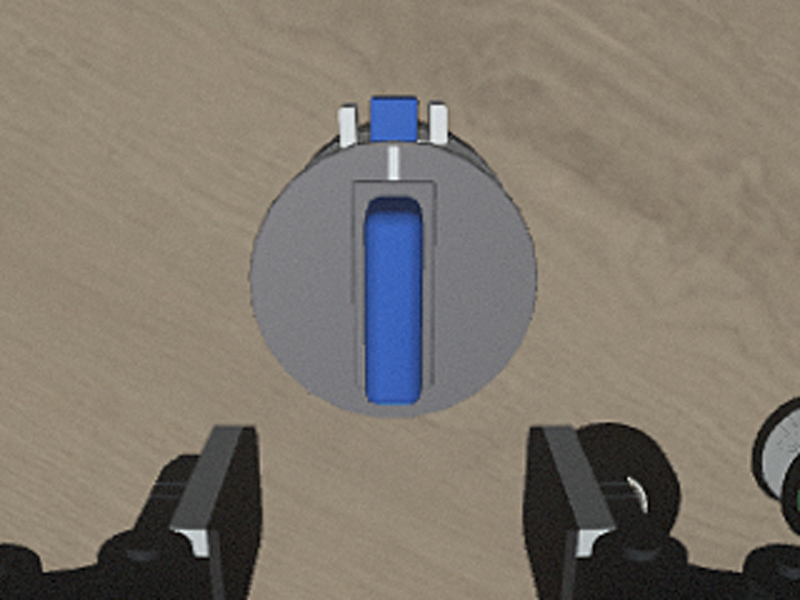

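View pics/sc8.png

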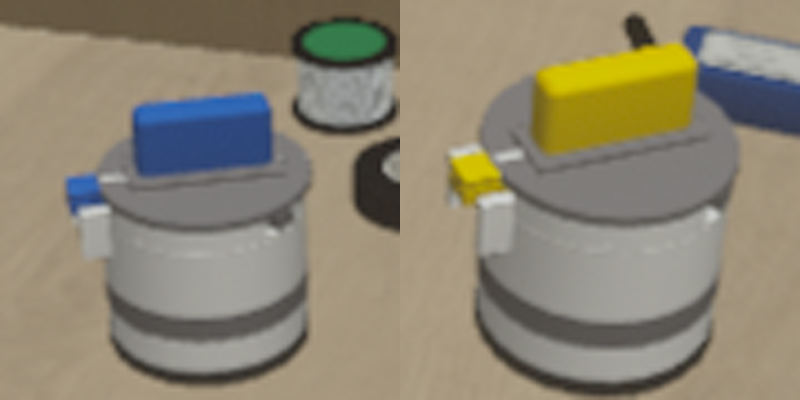

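```bash
python3 - <<'E'
from h import *
from workcell import get_state, viewer
s=viewer.read_camera("scene"); f=s["frame"]
cv2.imwrite("pics/sc9.png",cv2.resize(f[190:250,225:305],(800,600),interpolation=cv2.INTER_CUBIC))
cv2.imwrite("pics/sy9.png",cv2.resize(f[250:325,340:440],(800,600),interpolation=cv2.INTER_CUBIC))
w=viewer.read_camera("wrist"); b=lambda p:(np.array(p,float)+.5)*.4-.5+[160,120]
for z in (.110,.117):
    t=fplane(w,b([[394,212],[393,403]]),z); a=t[0]-t[1]; C=t.mean(0); print(z,C,np.linalg.norm(a),np.degrees(np.arctan2(a[1],a[0])), proj(s,t))
c=fplane(w,b([[349,127],[439,125]]),.075); e=c[1]-c[0];v=c.mean(0)-C;print("notch",np.degrees(np.arctan2(v[1],v[0])),np.degrees(np.arctan2(e[1],e[0]))+90)
E
```

```text
0.11 [0.52518332 0.21215825 0.11      ] 0.05380115970981919 146.11311444198074 [[248.26633505 204.61722102]
 [278.28782459 201.59863206]]
0.117 [0.5234244  0.21331035 0.117     ] 0.052228261709832205 146.11311444198077 [[247.28355358 201.18512926]
 [276.57506842 198.28048518]]
notch 146.09264996543078 147.67496459996588
```

View pics/sc9.png

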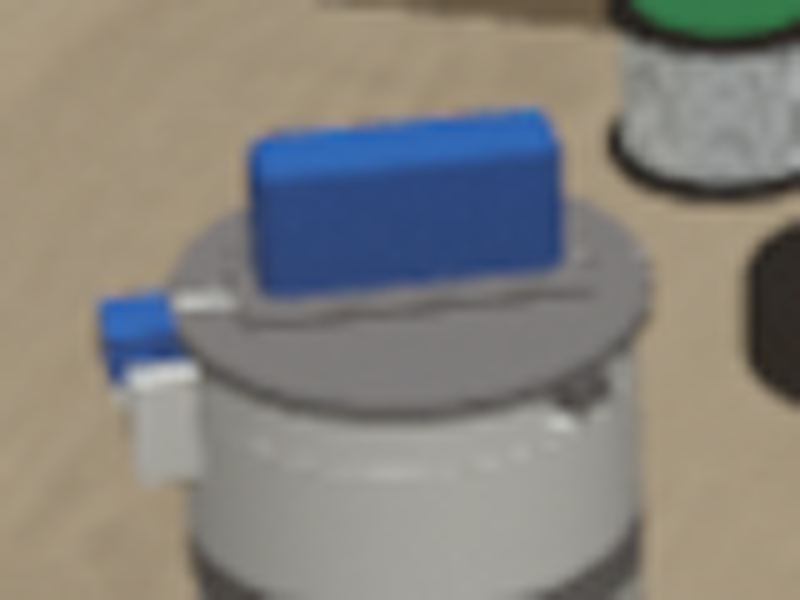

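View pics/sy9.png

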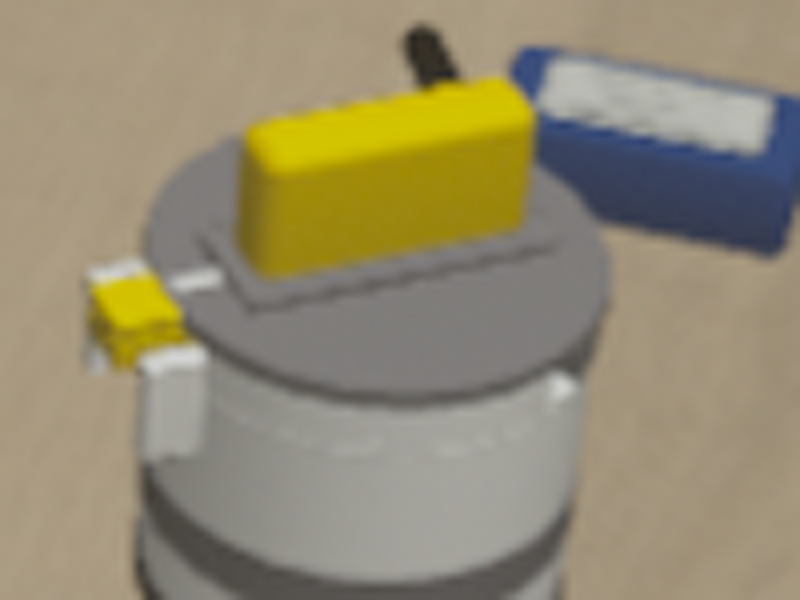

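```bash
python3 -c "
from workcell import job;job.hand_in()"
```

```text
the job is handed in; nothing more can be done
```

I turned the blue lid about 63° clockwise on the rim until its tongue dropped into the notch. It looks fully home, and I handed the job in at about 12 s.

I gripped the bar from above at 20–25 N, followed the lid down about 7 mm, then opened the gripper and lifted it 120 mm clear. The wrist force stayed below about 3 N in every reading.

**Last checks:**
- **Angle:** the bar lies at 146.1°. The notch measured 146.1° or 147.7° depending on the method, so the lid is within about 2° (10° allowed).
- **Height:** the scene picture puts the bar's top at the home height of 110 mm or 1–2 mm lower, against 117 mm before. No gap shows at the rim.
- **Yellow lid:** I never went near it. In the last picture it still looks closed, but I did not measure its position again.

**Disagreements:** the top and wrist cameras differed by up to 6 mm on the lid's centre while the arm was still settling after its first move. I set the grasp from the wrist pictures, and the jaws then closed without sideways force. I did not measure how level the lid is or how well it is centred; I judged both from the pictures.

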